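Point out the jar that missed its lid

TASK

One jar in the tray has missed its lid: with the fingertips, point down at the middle of that jar from a few centimetres above and stay there for two seconds, then point in the same way, for two seconds, at the spare lid on the mat that fits it. Then push the hold lever on the grey box all the way over, away from the robot, so that the tray waits, and move clear. Do not touch, move or lift any jar, lid or other loose thing, and point at no other jar or lid: pass at least 10 cm above them.

Things in the scene. Friction and masses are not known exactly. Their poses are not given: they have to be found in the camera images.
- jar_tray: shallow open steel tray, 190 (x) x 270 (y) x 14 mm high, fixed, floor 4 mm thick; the five jars stand in it at five of six places (2 rows of 3, 84 mm apart in its x, 80 mm in its y). Origin: centre of its underside.
- open_jar: the one dark jar without a lid: 55 mm across, 50 mm high, open at the top with a 47 mm neck; loose, 0.11 kg. Stands in any of the places of the tray. Origin: centre of its underside, z up.
- open_jar_mouth (a point): centre of the open jar's mouth, level with its rim, 50 mm above its underside, z up
- capped_jar1: dark jar like the open one but with its 54 mm bare metal lid screwed on: 53 mm high; loose, in the tray. Origin: centre of its underside.
- capped_jar2: dark jar like the open one but with its 54 mm bare metal lid screwed on: 53 mm high; loose, in the tray. Origin: centre of its underside.
- capped_jar3: dark jar like the open one but with its 54 mm bare metal lid screwed on: 53 mm high; loose, in the tray. Origin: centre of its underside.
- capped_jar4: dark jar like the open one but with its 54 mm bare metal lid screwed on: 53 mm high; loose, in the tray. Origin: centre of its underside.
- lid_mat: black rubber mat, 100 (x) x 300 (y) x 4 mm, fixed; the three spare lids lie on it in a row along its y, about 100 mm apart, in any order. Origin: centre of its underside.
- small_lid: loose bare metal screw lid lying hollow side up, 38 mm across, 16 mm high; too small for the jars. Origin: centre of its underside.
- medium_lid: loose bare metal screw lid lying hollow side up, 54 mm across, 16 mm high; the one that fits: as wide as the lids on the capped jars. Origin: centre of its underside.
- large_lid: loose bare metal screw lid lying hollow side up, 74 mm across, 16 mm high; too large for the jars. Origin: centre of its underside.
- medium_lid_rim (a point): centre of the 54 mm lid, level with its upper rim, 16 mm above its underside, z up
- control_box: grey fixed box, 90 (x) x 100 (y) x 70 mm high, with a 70 x 50 x 25 mm high block on top that holds the lever's hinge. Origin: centre of its underside. Its +x axis points away from the robot (turned up to 0.25 rad) and is the direction in which the lever is pushed over.
- hold_lever (a joint): toggle lever on the control box: 10 mm steel rod with a 26 mm black ball, ball centre 80 mm from the hinge, which lies along the box's y axis 92 mm above the table over the box's origin. 0 rad: leans 0.5 rad from upright towards the robot; 1.0 rad: stop, leans 0.5 rad away from the robot. Starts at 0 to 0.15; light friction (about 1 N at the ball), stays where it is left.
- hold_lever_tip (a point): centre of the ball at the end of the hold lever (162 mm above the table at 0 and at 1.0 rad, 172 mm half way)
- bowl: white mixing bowl, 160 mm across, 75 mm high; a loose bystander. Origin: on its underside.
- spatula: spatula lying on the table; a loose bystander. Origin: on its underside.
- bottle: closed amber bottle, 60 mm across, 150 mm high; a loose bystander. Origin: on its underside.
- beaker: white plastic beaker, 74 mm across, 100 mm high; a loose bystander. Origin: on its underside.
- brush: brush lying on the table; a loose bystander. Origin: on its underside.

How it is judged:
By the outcome, as a careful person would: the job done as asked, in the order asked, and still so for the second after the job is handed in, with the robot touching nothing.
It also fails if it takes over 61 s, if anything falls off the work surface, if the arm or the gripper's body presses on something with over 40 N, if the wrist force passes 120 N, or if a joint passes its speed limit or range.

ROBOT

A 6-joint arm with a two-finger parallel gripper is mounted at the origin on the work surface. World frame = base frame: x ahead of the robot, y to its left, z up, the work surface at z = 0. Lengths are in m, angles in rad, forces in N, time in s.
With the tool pointing down it reaches from about 0.375 to 0.9 m from the base axis. Payload 3.1 kg.
Tool frame: the origin (TCP) lies between the finger pads, 19 mm behind the fingertips; this is the grasp point; z points along the fingers, y is the line along which they close (so a half turn about z gives the same grasp; the last joint's range is limited). The gripper opens to 85 mm and grips with 20 to 120 N. Pads are 22 mm wide; open, the fingers measure 114 mm over their backs; the gripper's body (76 mm by 85 mm) begins 54 mm behind the grasp point. The pads swing forward as they close: fully open they stand 13 mm farther back than shut.
Start: joints at [-1.379, 0.527, 1.433, -0, 1.181, -0.178], TCP at [0.226, -0.583, 0.25] pointing down, gripper open.
Joint ranges: [-3.08, 3.08], [-0.75, 2.2], [0.22, 2.44], [-1.43, 4.57], [0, 2.65], [-2.85, 2.85]. Speed limits (rad/s): [2.79, 2.79, 3.14, 3.14, 3.14, 3.14].

INTERFACE

Orientations are given as [roll, pitch, yaw] about the fixed x, y, z axes, in that order (R = Rz(yaw) Ry(pitch) Rx(roll)).
In Python, from plant import arm gives the robot as it stands. Calls block until the motion is done:
- arm.move_to(position, orientation): joint-space move of the TCP to a pose.
- arm.move_l(position, ori=None, vel=0.15): straight line of the TCP; ori=None keeps the orientation; vel is the mean speed in m/s.
- arm.movej(angles): joint-space move.
- arm.release() and arm.close(): open the fingers fully, or close them until they stop; the grip force is fixed at half the most.
- arm.pause(seconds).
- arm.solve_ik(position, orientation): joint angles nearest the present ones, or None.
- arm.observe(): the state.
- arm.capture(name): name is "scene" or "top"; returns a dict with "img" (480x640x3 uint8, blue, green, red), "camera_matrix" (3x3 intrinsics, pixels), "cam_to_world" (4x4, takes a point from camera to world coordinates). Camera axes: x right, y down, z forward; pixel columns grow to the right and rows downward; lengths in m; the calibration is good to about 2 mm. A picture is of the moment at which its call begins. There is no depth.
A pose or a line that the arm cannot do raises arm.Unreachable and nothing moves.
- arm.close_job(): hands the job in; it is judged then, once.
The state is a dict: "time": time; "joint_pos": joint angles; "qd": joint speeds; "joint_torque": joint torques, N m; "ee_pos": TCP position; "ee_rot": TCP orientation; "force": force on the tool from outside, world axes, zero at the start; "torque": the same for the moment, N m; "grip_width": finger opening in m; "grasp_force": force on a finger pad.
Only numpy, scipy, OpenCV 4.12 (cv2) and the standard library are available. Lean on these libraries where they do the work, as an engineer would, in place of code of your own. Each camera call takes 0.05 s, during which the arm holds its last target. There are 200 camera calls.

## Working session

There is one attempt and no reset: what is moved stays moved. The work goes in short steps, each a Python script; the robot and the scene stay as the last script left them, time stands still between calls to the robot, and variables do not carry over. Pictures are saved under pics/ and viewed, at most 10 in all, crops included, and the job is handed in when it is done.

```bash
ls; mkdir -p pics
python3 - <<'E'
from plant import arm
import cv2,numpy as np
for n in("scene","top"):
    c=arm.capture(n);cv2.imwrite(f"pics/{n}0.png",c["img"]);np.savez(f"pics/{n}0.npz",**c)
    print(n,c["camera_matrix"].tolist(),c["cam_to_world"].round(3).tolist())
s=arm.observe();print(s["time"],s["ee_pos"],s["ee_rot"],s["grip_width"])
E
```

```text
pics
plant.py
scene [[549.8981982493128, 0.0, 314.80868765008256], [0.0, 549.8981982493128, 237.79123171089148], [0.0, 0.0, 1.0]] [[0.91, 0.334, -0.244, 0.888], [0.414, -0.759, 0.503, -0.591], [-0.017, -0.559, -0.829, 1.143], [0.0, 0.0, 0.0, 1.0]]
top [[488.0182496072823, 0.0, 326.50413944484245], [0.0, 488.0182496072823, 245.02524274180692], [0.0, 0.0, 1.0]] [[-0.023, -0.988, 0.151, 0.442], [-1.0, 0.025, 0.011, 0.014], [-0.014, -0.15, -0.989, 1.241], [0.0, 0.0, 0.0, 1.0]]
0.1 [ 0.22579117 -0.58212762  0.24911909] [-3.13962093e+00 -3.67702125e-04  3.69779551e-01] 0.08552334652664084
```

View pics/scene0.png

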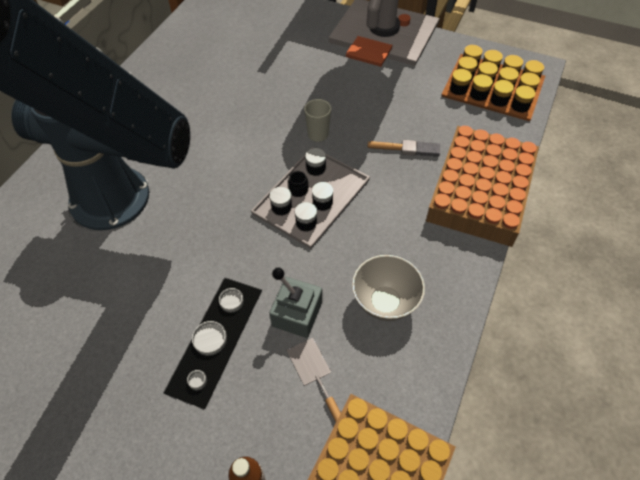

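View pics/top0.png

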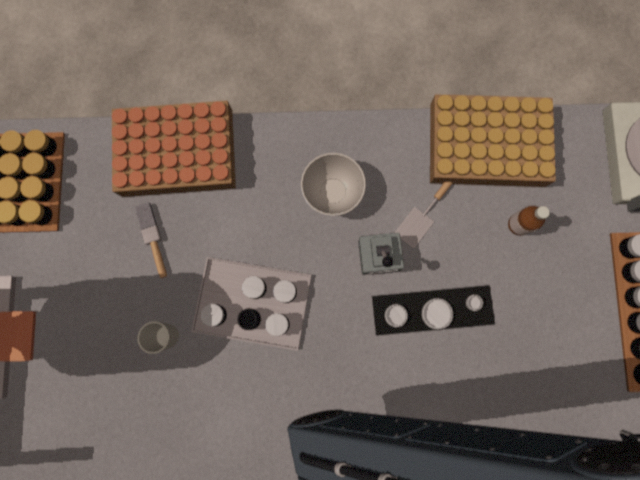

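The open jar is the black one, at about (249,319) in top and (298,183) in scene. The lids on the mat run medium, large, small from left to right in top (columns 397, 437, 474). The lever ball is at (388,261) in top and (278,273) in scene. I'll enlarge crops of these before measuring.

Run:
```python
import cv2,numpy as np
s=cv2.imread("pics/scene0.png");t=cv2.imread("pics/top0.png")
def c(i,x,y,w,h,W=400,H=300):
    return cv2.resize(i[y:y+h,x:x+w],(W,H),interpolation=cv2.INTER_CUBIC)
a=np.hstack([c(t,195,255,120,90),c(s,250,140,120,90)])
b=np.hstack([c(t,360,230,120,90),c(s,230,250,100,75)])
cv2.imwrite("pics/crop1.png",cv2.convertScaleAbs(np.vstack([a,b]),alpha=1.3,beta=15))
```

```text
(no output)
```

View pics/crop1.png

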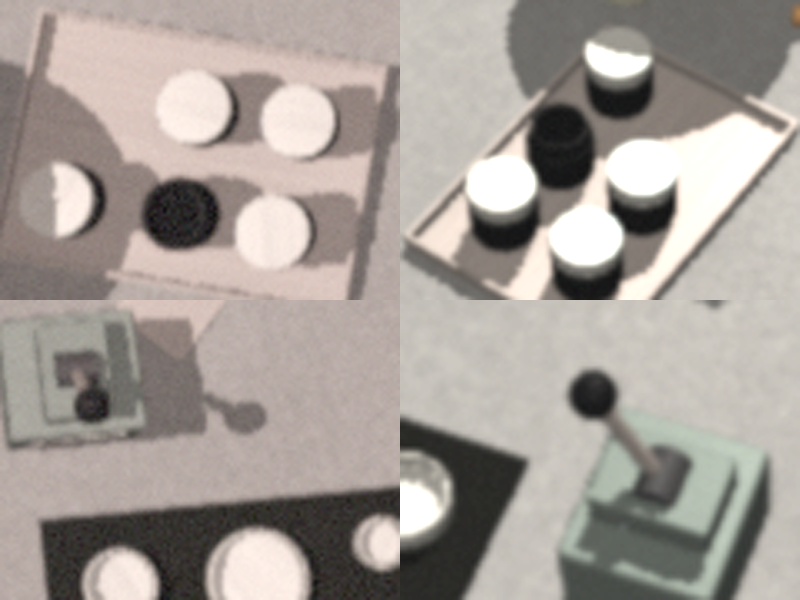

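In the crops, the open jar's mouth is at about top (249.3,319.2) and scene (298.2,178.4). The ball is at top (387.6,261.5) and scene (278,273.5). The lever leans towards the robot. Next I'll triangulate and check the results.

```bash
cat > h.py <<'E'
import cv2,numpy as np
def ray(c,p):
    d=c["cam_to_world"][:3,:3]@np.linalg.solve(c["camera_matrix"],[p[0],p[1],1.]);return c["cam_to_world"][:3,3],d/np.linalg.norm(d)
def onz(c,p,z):
    o,d=ray(c,p);return o+d*(z-o[2])/d[2]
def tri(c1,p1,c2,p2):
    (a,u),(b,v)=ray(c1,p1),ray(c2,p2)
    k=np.linalg.lstsq(np.c_[u,-v],b-a,rcond=None)[0];x,y=a+k[0]*u,b+k[1]*v
    return (x+y)/2,np.linalg.norm(x-y)
def blobs(m,lo,roi):
    z=np.zeros_like(m);x,y,w,h=roi;z[y:y+h,x:x+w]=m[y:y+h,x:x+w]
    return [c for c in cv2.findContours(z,cv2.RETR_EXTERNAL,cv2.CHAIN_APPROX_NONE)[0] if cv2.contourArea(c)>lo]
E
python3 - <<'E'
from h import *
np.set_printoptions(precision=4,suppress=True)
S=dict(np.load("pics/scene0.npz"));T=dict(np.load("pics/top0.npz"))
gS,gT=(cv2.cvtColor(c["img"],cv2.COLOR_BGR2GRAY) for c in(S,T))
def dark(g,roi,th):
    b=blobs((g<th).astype(np.uint8),30,roi);return [(cv2.minEnclosingCircle(c),cv2.boundingRect(c)) for c in b]
print("ball T",dark(gT,(375,250,26,24),45),"S",dark(gS,(265,262,26,22),60))
jt=dark(gT,(233,303,32,32),45);print("jar T",jt,"S",dark(gS,(286,168,25,30),45))
print("mouth",tri(T,(249.3,319.2),S,(298.2,178.4)),onz(T,jt[0][0][0],.054))
print("ball",tri(T,(387.6,261.5),S,(278,273.5)))
print("mat lids")
LT=blobs((gT>95).astype(np.uint8),60,(376,295,116,34));LS=blobs((gS>90).astype(np.uint8),60,(180,286,64,106))
f=lambda L,k:sorted([cv2.fitEllipse(cv2.convexHull(c)) for c in L],key=lambda e:e[0][k])
for e in f(LT,0):print(e,onz(T,e[0],.02),max(e[1])/488*1.22)
for e in f(LS,1):print(e,onz(S,e[0],.02))
for a,b in zip(f(LT,0),f(LS,1)):print("tri",tri(T,a[0],S,b[0]))
print("capped T",[(e[0],e[1],onz(T,e[0],.057)) for e in f(blobs((gT>170).astype(np.uint8),60,(236,270,66,70)),0)])
for n,c,g in(("T",T,(355,228,50,50)),("S",S,(265,275,60,60))):
    i=c["img"].astype(int);m=((i[...,1]-i[...,2])>4).astype(np.uint8)
    m=cv2.morphologyEx(m,cv2.MORPH_CLOSE,np.ones((5,5)))
    b=max(blobs(m,50,g),key=cv2.contourArea);print(n,cv2.minAreaRect(b),cv2.approxPolyDP(cv2.convexHull(b),2,True)[:,0].tolist())
p=[(270.5,312.5),(322.5,288.75)];print("S top corners",[onz(S,q,.07) for q in p])
print("T top corners",[onz(T,q,.07) for q in[(360,236),(399,234.5),(402.9,270),(363,273.5)]])
E
```

```text
ball T [(((387.5, 259.5), 6.5193023681640625), (383, 253, 10, 14))] S [(((278.5, 273.5), 6.041623115539551), (273, 268, 11, 12))]
jar T [(((249.0, 319.0), 11.180439949035645), (238, 309, 23, 20))] S [(((297.04901123046875, 183.7941131591797), 12.829507827758789), (289, 171, 19, 26))]
mouth (array([0.4498, 0.219 , 0.0555]), np.float64(0.005785050667701176)) [0.4479 0.2183 0.054 ]
ball (array([ 0.5667, -0.1081,  0.1651]), np.float64(0.0011423884484584414))
mat lids
((395.56927490234375, 315.196044921875), (21.866764068603516, 22.32247543334961), 158.48741149902344) [ 0.4489 -0.139   0.02  ] 0.05580618858337402
((436.90936279296875, 313.46685791015625), (30.163179397583008, 31.057207107543945), 135.73043823242188) [ 0.4508 -0.2411  0.02  ] 0.07764301776885986
((473.9794006347656, 302.363037109375), (15.186897277832031, 16.356840133666992), 116.44702911376953) [ 0.4758 -0.3342  0.02  ] 0.04089210033416748
((230.31790161132812, 298.7058410644531), (21.3469295501709, 24.315021514892578), 68.59443664550781) [ 0.4492 -0.1406  0.02  ]
((195.13436889648438, 320.01715087890625), (69.70209503173
[... 325 characters left out ...]
tri (array([ 0.4486, -0.1395,  0.0179]), np.float64(0.0007331655420639443))
tri (array([ 0.4413, -0.2349,  0.0862]), np.float64(0.023315594538479485))
tri (array([ 0.5231, -0.2797,  0.11  ]), np.float64(0.11420028151866672))
capped T [((251.5674591064453, 287.0511169433594), (18.233240127563477, 18.73338508605957), array([0.5245, 0.2116, 0.057 ])), ((275.6123352050781, 324.2824401855469), (18.014795303344727, 19.73274803161621), array([0.4339, 0.1538, 0.057 ])), ((283.1084289550781, 291.3657531738281), (17.67605972290039, 18.547555923461914), array([0.5122, 0.135 , 0.057 ]))]Traceback (most recent call last):
  File "<stdin>", line 21, in <module>
ValueError: max() iterable argument is empty
```

The lids and ball are consistent: the medium lid is 56 mm wide at z 0.018, and the ball is at z 0.165. The jar mouth's two rays miss each other by 6 mm, and the box mask failed. I'll average some frames and look at the dark jar with its contrast stretched.

Run:
```python
from plant import arm
from h import *
im={}
for n in("scene","top"):
    c=[arm.capture(n) for _ in range(12)]
    d=dict(c[0]);d["img"]=np.mean([x["img"] for x in c],0).astype(np.float32);np.savez(f"pics/{n}1.npz",**d);im[n]=d["img"]
def cr(i,x,y,w,h,a,b):
    return np.clip((cv2.resize(i[y:y+h,x:x+w],(400,300),interpolation=cv2.INTER_CUBIC)-b)*a,0,255)
a=np.hstack([cr(im["top"],229,304,40,30,5,0),cr(im["scene"],278,168,40,30,5,0)])
b=np.hstack([cr(im["top"],350,225,60,45,1.6,0),cr(im["scene"],256,278,80,60,1.6,0)])
cv2.imwrite("pics/crop2.png",np.vstack([a,b]))
```

```text
[ WARN:0@13.165] global loadsave.cpp:1063 imwrite_ Unsupported depth image for selected encoder is fallbacked to CV_8U.
```

View pics/crop2.png

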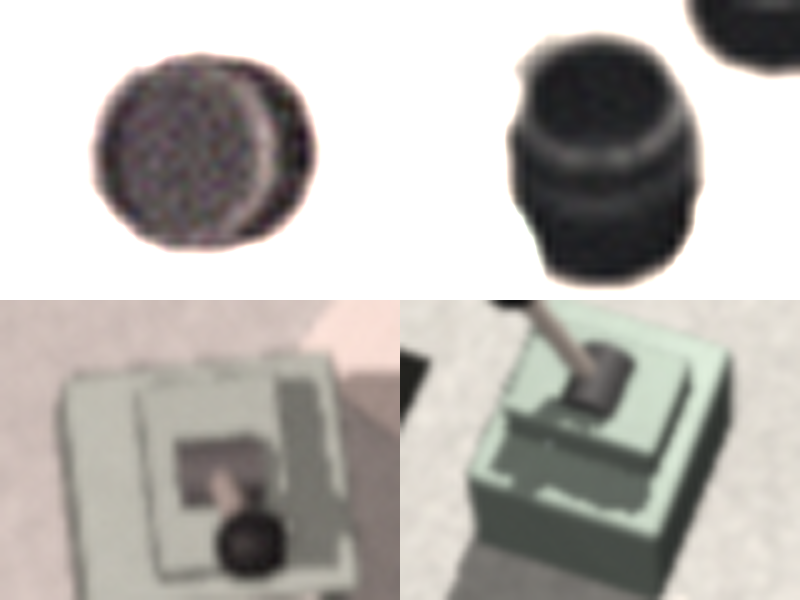

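The mouth centre is at about top (247.7,319.0) and scene (298.4,177.7). The corners of the box's top face are clear at top (359.8,236.3), (399.5,232.8), (403.3,267.5) and scene (270,312.4), (307.6,326), (322.6,288.4).

Run:
```python
from h import *
np.set_printoptions(precision=4,suppress=True)
S=dict(np.load("pics/scene1.npz"));T=dict(np.load("pics/top1.npz"))
print("mouth",tri(T,(247.7,319),S,(298.4,177.7)),onz(T,(247.7,319),.054),onz(S,(298.4,177.7),.054))
t=[onz(T,q,.07) for q in[(359.8,236.3),(399.5,232.8),(403.3,267.5)]]
s=[onz(S,q,.07) for q in[(270,312.4),(307.6,326),(322.6,288.4)]]
print(tri(T,(399.5,232.8),S,(307.6,326)))
for q in(t,s):
    print(*q,"c",(q[0]+q[2])/2,[np.linalg.norm(q[1]-q[i]) for i in(0,2)],[np.arctan2(*(q[1]-q[i])[1::-1]) for i in(0,2)])
b=tri(T,(387.6,261.5),S,(278.2,273.5))[0];print("ball",b)
# large, small lids and bystanders roughly
print(onz(T,(153,337),.1),onz(T,(541,212),.15),onz(T,(333,185),.075))
```

```text
mouth (array([0.4496, 0.2225, 0.0547]), np.float64(0.004009484336134858)) [0.448  0.2214 0.054 ] [0.4509 0.2243 0.054 ]
(array([ 0.6489, -0.1505,  0.0663]), np.float64(0.0040390268988028215))
[ 0.6405 -0.0544  0.07  ] [ 0.6466 -0.1511  0.07  ] [ 0.5617 -0.1564  0.07  ] c [ 0.6011 -0.1054  0.07  ] [np.float64(0.09691998633347683), np.float64(0.08508805572909815)] [np.float64(-1.5073040197078638), np.float64(0.06167544334331916)]
[ 0.5637 -0.1548  0.07  ] [ 0.6514 -0.1508  0.07  ] [ 0.6436 -0.0549  0.07  ] c [ 0.6036 -0.1049  0.07  ] [np.float64(0.08779061854811655), np.float64(0.09615759342030322)] [np.float64(0.0458596309792698), np.float64(-1.4900139864286286)]
ball [ 0.5669 -0.108   0.1649]
[0.4117 0.4327 0.1   ] [ 0.6723 -0.4626  0.15  ] [0.7694 0.0075 0.075 ]
```

The mouth is at (0.4495, 0.2225, 0.054) and the medium lid's rim at (0.449, -0.140, 0.02). The hinge is over (0.602, -0.105), and the box yaw is about 0.06. The ball's offset and height match its 80 mm radius. Now I'll point at the jar and check it with pictures.

Run:
```python
from plant import arm
import numpy as np,cv2
O=[np.pi,0,.06]
arm.close()
p=arm.observe()["ee_pos"];arm.move_l([p[0],p[1],.33],vel=.2)
arm.move_to([.4495,.2225,.33],O)
arm.move_l([.4495,.2225,.112],vel=.15)
arm.pause(2.5)
s=arm.observe();print(s["time"],s["ee_pos"],s["ee_rot"],s["force"],s["grip_width"])
a=[arm.capture(n)["img"] for n in("top","scene")]
cv2.imwrite("pics/jar.png",np.hstack([cv2.resize(a[0][220:370,150:350],(400,300)),cv2.resize(a[1][100:250,210:410],(400,300))]))
```

```text
9.65 [0.44949579 0.22250682 0.11199891] [3.14158887e+00 1.90493151e-06 6.00406299e-02] [ 0.4008718  -0.85815846  0.50981273] 0.00029248073635580144
```

View pics/jar.png

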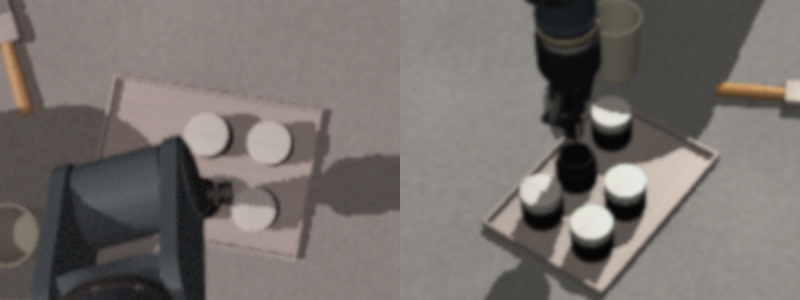

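The fingertips are right above the open jar's mouth, at crop (573,140) with the jar at (575,165), and nothing has moved. On to the lid, then the lever.

Run:
```python
from plant import arm
import numpy as np,cv2
O=[np.pi,0,.06]
arm.move_l([.4495,.2225,.30],vel=.2)
arm.move_to([.449,-.140,.30],O)
arm.move_l([.449,-.140,.076],vel=.15)
arm.pause(2.5)
s=arm.observe();print(s["time"],s["ee_pos"],s["force"])
a=arm.capture("scene")["img"]
arm.move_l([.449,-.140,.30],vel=.2)
arm.move_to([.512,-.1105,.30],O)
arm.move_l([.512,-.1105,.168],vel=.15)
b=arm.capture("scene")["img"]
s=arm.observe();print(s["time"],s["ee_pos"],s["force"])
cv2.imwrite("pics/lid.png",np.hstack([cv2.resize(i[220:370,170:370],(400,300)) for i in(a,b)]))
```

```text
16.3417 [ 0.4489981  -0.14000708  0.07599922] [-0.48763034 -0.18134784 -0.49356722]
19.125 [ 0.51252116 -0.11090929  0.16894163] [-0.21632688  0.48546249  0.87065664]
```

View pics/lid.png

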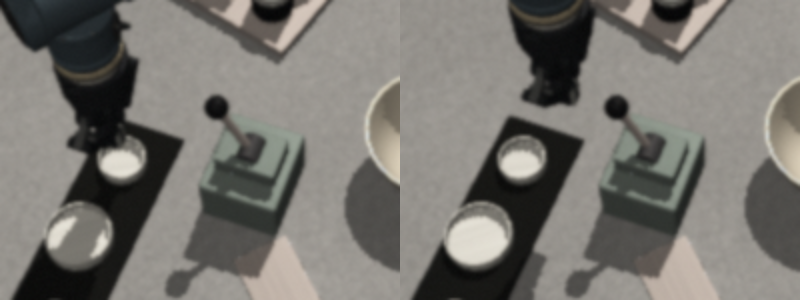

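The lever and lids haven't been touched. The fingertips looked slightly left of the lid, so I'll check where the tip should project in these views.

Run:
```python
from h import *
S=dict(np.load("pics/scene1.npz"))
def pr(p):
    q=np.linalg.inv(S["cam_to_world"])@np.r_[p,1];u=S["camera_matrix"]@q[:3];return u[:2]/u[2]
i=cv2.imread("pics/lid.png");i2=cv2.imread("pics/jar.png")[:,400:]
for p,o in(((.449,-.14,.057),0),((.512,-.1105,.149),400)):
    u=(pr(p)-[170,220])*2+[o,0];print(u);cv2.circle(i,tuple(int(v) for v in u),3,(0,0,255),1)
u=(pr((.4495,.2225,.093))-[210,100])*2;cv2.circle(i2,tuple(int(v) for v in u),3,(0,0,255),1);print(u)
c=[cv2.resize(np.clip(x.astype(float)*2.5,0,255).astype(np.uint8),(390,300),interpolation=2) for x in(i[60:210,30:225],i[40:190,450:645])]
cv2.imwrite("pics/chk.png",np.hstack(c))
```

```text
[116.01248995 141.52763068]
[569.10163327  98.42500926]
[173.91850846 135.98290743]
```

View pics/chk.png

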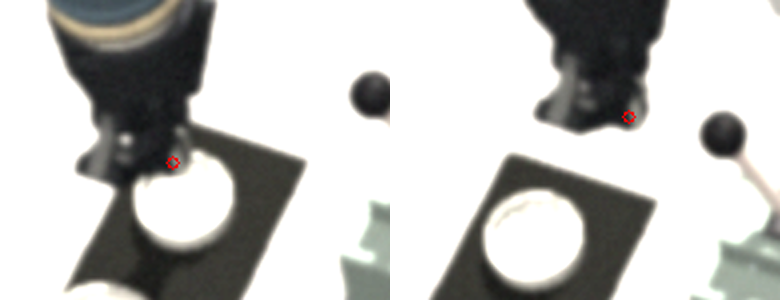

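The projected tip sits on the finger pads, over the lid, so the pointing was correct. Next is the push, with the force watched near the stop.

Run:
```python
from plant import arm
import numpy as np,cv2
f=lambda x:[x,-.1105+.055*(x-.512),.168]
arm.move_l(f(.605),vel=.07)
F0=arm.observe()["force"];print(F0)
x=.605
while x<.640:
    x+=.002;arm.move_l(f(x),vel=.05);F=arm.observe()["force"];print(round(x,3),F.round(1))
    if abs(F[0])>14:break
arm.pause(.3)
arm.move_l(f(.54),vel=.1)
arm.move_l([.50,-.11,.33],vel=.2)
s=arm.observe();print(s["time"],s["ee_pos"],s["force"])
a=[arm.capture(n) for n in("top","scene")]
for n,c in zip("TS",a):np.savez(f"pics/end{n}.npz",**c)
cv2.imwrite("pics/end.png",np.hstack([cv2.resize(a[0]["img"][210:345,190:490],(400,180))[:180],cv2.resize(a[1]["img"][220:355,100:400],(400,180))]))
```

```text
[-0.18622227 -0.19793185  0.28269627]
0.607 [-0.2  0.5  1. ]
0.609 [-0.8 -0.1  0.3]
0.611 [ 0.4 -0.1 -0.3]
0.613 [-0.3 -0.5 -0.6]
0.615 [-0.6 -0.1 -0.5]
0.617 [-2.6 -0.7  0.2]
0.619 [-6.5 -1.1  2.8]
0.621 [-10.1  -1.5   4.7]
0.623 [-14.4  -2.2   9. ]
25.125 [ 0.49960232 -0.10972364  0.32908497] [-1.1088886   0.39996146  0.57450006]
```

View pics/end.png

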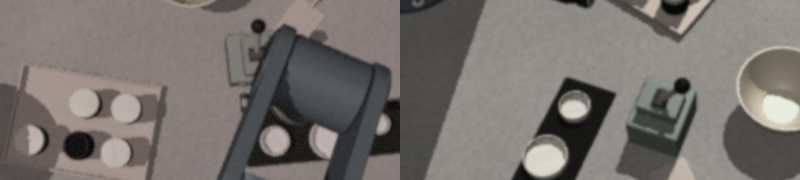

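The lever now leans away from the robot. The force rose at x = 0.617, where the stop was predicted. I'll check the ball's position and hand in if it agrees.

Run:
```python
from plant import arm
from h import *
S=dict(np.load("pics/endS.npz"));T=dict(np.load("pics/endT.npz"))
def ball(c,roi,th):
    return cv2.minEnclosingCircle(max(blobs((c["img"].max(2)<th).astype(np.uint8),20,roi),key=cv2.contourArea))[0]
s=ball(S,(302,275,20,20),60);t=ball(T,(374,218,20,20),60);b,g=tri(T,t,S,s);print(s,t,b,g)
if abs(b[0]-.6404)<.008 and abs(b[2]-.163)<.01: print(arm.close_job())
```

```text
(310.73529052734375, 284.26470947265625) (383.3571472167969, 229.35714721679688) [ 0.63900139 -0.10232571  0.16310562] 0.00039319773110574606
the job is handed in; nothing more can be done
None
```

The job is handed in: the arm pointed for over two seconds each at the open jar and then the 54 mm lid, pushed the hold lever to its stop (ball measured within 2 mm of where it should be), and moved clear at about 25 s; the pictures show nothing else moved.

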